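# Close the document case by tucking its folding tab under the lip

### The arm

A 6-joint arm with a two-finger parallel gripper is mounted at the origin on the work surface; the furniture and walls round the work are solid. World frame = base frame: x ahead of the robot, y to its left, z up, the work surface at z = 0. Lengths are in m, angles in degrees, forces in N, time in s.
With the tool pointing down it reaches from about 0.4 to 0.825 m from the base axis. Payload 7 kg.
Tool frame: the origin (TCP) lies between the finger pads; the fingertips stand 11 mm ahead of it and the grasp point (between the pads) lies 8 mm behind it; z points along the fingers, y is the direction in which the jaws open and shut (so a half turn about z gives the same grasp; the last joint's range is limited). The gripper opens to 88 mm and grips with 3 to 60 N. Pads are 19 mm wide; open, the fingers measure 130 mm over their backs; the gripper's body (78 mm by 193 mm) begins 47 mm behind the grasp point.
Start: joints at [81.881, 20.546, 0.682, 0, -70.136, -16.507], TCP at [0.281, 0.614, 0.238] pointing down, gripper open.
Joint ranges: [-176.03, 176.03], [-82.01, 121.73], [-58.28, 71.71], [-173.87, 95.51], [-174.79, -0.11], [-173.66, 173.66]. Speed limits (degrees/s): [136.94, 136.94, 172.46, 180, 180, 180].

### API

Orientations are given as [roll, pitch, yaw] about the fixed x, y, z axes, in that order (R = Rz(yaw) Ry(pitch) Rx(roll)).
In Python, from plant import r gives the robot as it stands.
- The arm moves only by the shell command python3 -m inch 'ROWS' [OPENING] [FORCE]. ROWS is JSON, a list of rows, each an object of numbers: "x", "y", "z": the shift along the tool's x, y, z as a fraction of full scale; "yaw": the turn about the tool's z as a fraction of full scale. In form: [{"x": .., "y": .., "z": .., "yaw": ..}, ...]. A call has 1 to 5 rows; each row shifts and turns the pose as measured when the row begins, along the tool's axes as they then stand; what a row does not reach is not made up. Full scale, the value 1, is 0.025 m for a shift and 4 degrees for a turn. A row lasts 1/12 s, in which the tool goes at most 41.7 mm and 7.16 degrees, less where a joint would pass 70% of its speed; a pose out of reach is approached as far as the arm can. A call with a number of a shift or a turn outside -1 to 1 is refused whole. A call with a gripper value outside its range is refused whole. OPENING is the opening, from -1 (shut) to 1 (fully open), set as the call begins (- or left out, the last holds). The fingers move at their own pace and stop on an object; FORCE is the grip in N (left out, the last holds). Time passes only in rows, so rows that do not move let the fingers close. It gives the time, the measured TCP pose, the force and the opening at its end, in the units of the state.
- r.get_state(): the state, without advancing time (a new reading comes with each control period).
- r.capture(name): name is "side" or "top"; returns (picture, depth): 480x640x3 uint8, red, green, blue; 480x640 float32, m along the optical axis (not along the pixel's ray), 0 where there is no reading.
- r.camera_info(name): a dict with "mtx" (3x3 intrinsics, pixels), "pose" (4x4, takes a point from camera to world coordinates). Camera axes: x right, y down, z forward; pixel columns grow to the right and rows downward; lengths in m; the calibration is good to about 2 mm. A picture is of the moment at which its call begins. camera_info takes no time and is no camera call.
- r.close_job(): hands the job in, once; it reports no verdict.
The state is a dict: "time_s": time; "joints": joint angles; "qd": joint speeds; "joint_torque": joint torques, N m; "tcp_pos": TCP position; "eef_rot": TCP orientation; "contact_force": force on the tool from outside, world axes, zero at the start; "moment": the same for the moment, N m; "gripper_width": finger opening in m.
Only numpy, scipy, OpenCV 4.12 (cv2) and the standard library are available. Lean on these libraries where they do the work, as an engineer would, in place of code of your own. Each camera call takes 0.05 s, during which the arm holds its last target. There are 200 camera calls.

### The job

First push the black sanding block that lies in the tab's way along the cover of the flat brown document case until it is well clear of the tab's path, leaving it lying flat on the cover. Then close the case with the fingertips: push its folding tab over onto the cover and press its crease down, so that the tab lies flat with its tip tucked beneath the metal retaining strip, and let go. Push and press only, never lift or tip the block, and leave everything else where it is.

Things in the scene. Friction and masses are not known exactly. Their poses are not given: they have to be found in the camera images.
- folder: flat brown document case, 210 (x) by 220 (y) mm, fixed, its flat cover 24 mm above the table. Origin: centre of the underside; z up. The tab is hinged on its -y edge (the right, seen from the robot) at x = 0, y = -112 mm, and folds towards +y. Behind its landing place a retaining strip crosses the cover (see lip_mouth); shut, the tab's tip lies at y = -15 mm
- tab (a joint): hinge of the tab's first leaf on the case (rad): 0 = flat on the cover, pi/2 = upright, more = leaning outward (starts 2.25 to 2.45). Leaf 44 mm wide (x), 45 mm from hinge to crease, 3 mm thick, stiff brown board; 1 to 3 N move it, and it stays where it is left (friction 0.04 N m, no spring)
- tongue (a joint): crease between first leaf and tongue (rad): 0 = straight, positive = bent towards the cover (starts 1.15 to 1.35; friction 0.02 N m). Tongue 52 mm long, 44 wide, 32 at the tip, 3 thick. While bent over 1.1 rad its tip lands on the cover short of the strip when the tab swings over; swinging the first leaf on down, or pressing the crease down, then straightens it and slides the tip under the strip
- tab_hinge (a point): middle of the tab's hinge line, 26 mm above the table; the line runs along the case's x
- tab_crease (a point): middle of the crease between the tab's two leaves (5 mm thick there); while pressed down it travels up to 20 mm on towards the strip
- tab_tip (a point): middle of the tongue's free edge
- lip_mouth (a point): middle of the opening beneath the aluminium retaining strip, facing the tab: 28.5 mm above the table, 84 mm from the hinge line. Strip 72 (x) by 22 (y) mm on two feet at x = +-30 mm, 9.5 mm clear beneath, top 36.5 mm above the table; its flared front edge, 48 mm wide, rises to 40 mm and reaches 4 mm towards the tab from this point
- block: black sanding block, 46 (x) by 74 (y) by 26 mm high, 0.1 to 0.15 kg, loose, lying on the cover between the tab's hinge and the strip, its long side (its y) along the case's x. Origin: centre of its underside, z up. Its centre must go at least 60 mm from the middle of the tab, along the case's x either way (the cover ends at 105 mm)
- brush: wooden paintbrush lying on the cover behind the strip, 190 mm long along its y, 15 mm thick; leave alone
- bowl: small plain clay bowl, 127 mm wide, 47 mm high, on the table to the right; leave alone. Origin: centre of its underside
- rib: wooden rib, 36 x 100 x 8 mm, on the table to the right of the case; leave alone
- spare_block: second black sanding block, 52 x 80 x 25 mm, on the table well to the right of the case; leave alone
Things that resemble listed ones, but are neither listed nor needed, are in the scene too. Leave any green or purple look-alike of the block alone.

How it is judged:
By the outcome, as a careful person would: the job done as asked, in the order asked, and still so for the second after the job is handed in, with the robot touching nothing.
It also fails if it takes over 54 s, if anything falls off the work surface, if the arm or the gripper's body presses on something with over 40 N, if the wrist force passes 120 N, or if a joint passes its speed limit or range.

## Working session

There is one attempt and no reset: what is moved stays moved. The work goes in short steps, Python scripts to look and compute and a shell command to move; the robot and the scene stay as the last step left them, time stands still between calls to the robot, and variables do not carry over. Pictures are saved under pics/ and viewed, about 8 in all and at most 12, crops included, and the job is handed in when it is done.

```bash
ls; mkdir -p pics; python3 - <<'E'
from plant import r
import cv2,numpy as np
s=r.get_state();print({k:np.round(v,3).tolist() for k,v in s.items()})
for n in("top","side"):
    p,d=r.capture(n);cv2.imwrite(f"pics/{n}0.png",p[:,:,::-1]);np.save(f"pics/{n}0.npy",d)
    c=r.camera_info(n);print(n,np.round(c["mtx"],1).tolist(),np.round(c["pose"],3).tolist())
E
```

```text
pics
{'time_s': 0.0, 'joints': [81.882, 20.592, 0.634, -0.022, -70.138, -16.507], 'qd': [-0.005, -0.004, 0.024, -0.007, -0.062, -0.047], 'joint_torque': [0.003, -58.272, 29.305, 6.997, 0.007, -0.0], 'tcp_pos': [0.281, 0.613, 0.237], 'eef_rot': [179.902, -0.007, -24.633], 'contact_force': [0.185, -0.182, 0.546], 'moment': [0.042, -0.031, 0.019], 'gripper_width': 0.088}
top [[577.7, 0.0, 323.8], [0.0, 577.7, 240.0], [0.0, 0.0, 1.0]] [[-0.021, -0.993, 0.115, 0.255], [-1.0, 0.022, 0.008, 0.111], [-0.011, -0.115, -0.993, 1.508], [0.0, 0.0, 0.0, 1.0]]
side [[600.1, 0.0, 315.7], [0.0, 600.1, 236.7], [0.0, 0.0, 1.0]] [[-0.999, 0.038, -0.023, 0.472], [0.04, 0.522, -0.852, 1.587], [-0.021, -0.852, -0.523, 0.969], [0.0, 0.0, 0.0, 1.0]]
```

View pics/top0.png

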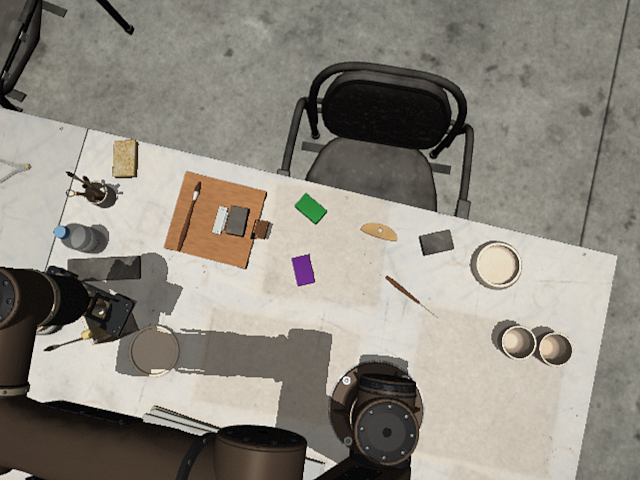

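View pics/side0.png

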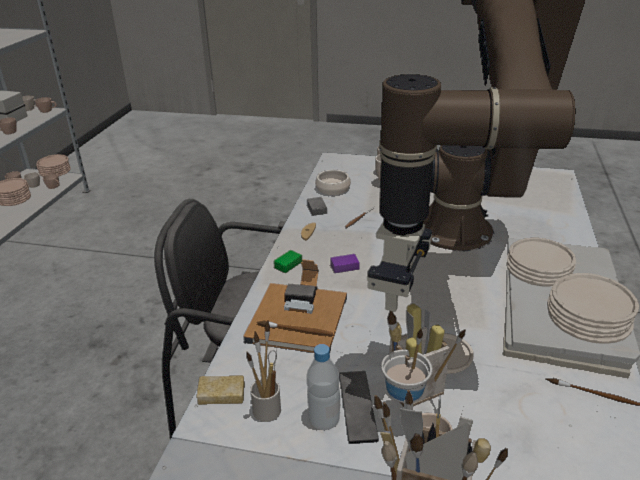

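The top view shows the case at about (215,220), with the dark block at (237,220), the strip at (220,220) and the brown tab standing at (261,229). The brush is at (188,215), with the green and purple decoys to the right. The side view shows the tab standing at (310,272).

```bash
cat > h.py <<'E'
import numpy as np,cv2
from plant import r
def cast(n,uv,z):
    c=r.camera_info(n);P=np.array(c["pose"]);uv=np.atleast_2d(uv).astype(float)
    d=np.c_[uv,np.ones(len(uv))]@np.linalg.inv(c["mtx"]).T@P[:3,:3].T
    return P[:3,3]+d*((z-P[2,3])/d[:,2])[:,None]
def cloud(n,d):
    c=r.camera_info(n);P=np.array(c["pose"]);v,u=np.mgrid[:480,:640]
    q=np.stack([u,v,np.ones_like(u)],-1)@np.linalg.inv(c["mtx"]).T*d[...,None]
    return q@P[:3,:3].T+P[:3,3]
def crop(p,box,f,name):
    u0,v0,u1,v1=box;cv2.imwrite(name,cv2.resize(np.ascontiguousarray(p[v0:v1,u0:u1,::-1]),None,fx=f,fy=f,interpolation=cv2.INTER_CUBIC))
E
python3 - <<'E'
from h import *
p=cv2.imread("pics/top0.png")[:,:,::-1];d=np.load("pics/top0.npy")
hsv=cv2.cvtColor(np.ascontiguousarray(p),cv2.COLOR_RGB2HSV)
for q in[(215,250),(237,220),(220,220),(262,229)]:print(q,hsv[q[1],q[0]],np.round(cloud("top",d)[q[1],q[0]],3))
s=cv2.imread("pics/side0.png")[:,:,::-1]
a=cv2.resize(np.ascontiguousarray(p[160:280,155:285]),(520,480),interpolation=2)
b=cv2.resize(np.ascontiguousarray(s[250:350,240:350]),(528,480),interpolation=2)
cv2.imwrite("pics/t0c.png",a[:,:,::-1]);cv2.imwrite("pics/s0c.png",b[:,:,::-1])
m=cv2.inRange(hsv,(3,90,60),(20,255,255));m[:,:150]=0;m[:,275:]=0;m[:160]=0;m[280:]=0
m=cv2.morphologyEx(m,cv2.MORPH_CLOSE,np.ones((25,25)));m=cv2.morphologyEx(m,cv2.MORPH_OPEN,np.ones((41,41)))
c=max(cv2.findContours(m,0,1)[0],key=cv2.contourArea);R=cv2.minAreaRect(c);print(R)
B=cast("top",cv2.boxPoints(R),.024);print(np.round(B,4).tolist(),B.mean(0),np.linalg.norm(np.diff(B,axis=0),axis=1))
W=cloud("top",d);z=W[170:270,165:245,2];print("cover z",np.median(z))
# block top
k=(W[...,2]>.042)&(W[...,2]<.060)&(hsv[...,1]<90);k[:,:215]=0;k[:,255:]=0;k[:195]=0;k[245:]=0
ys,xs=np.nonzero(k);R=cv2.minAreaRect(np.c_[xs,ys].astype(np.float32));B=cast("top",cv2.boxPoints(R),.050);print("block",R,np.round(B,4).tolist(),B.mean(0),np.linalg.norm(np.diff(B,axis=0),axis=1))
E
```

```text
(215, 250) [ 14 140 166] [0.407 0.404 0.03 ]
(237, 220) [ 14  32 105] [0.481 0.344 0.047]
(220, 220) [ 43   8 211] [0.483 0.389 0.039]
(262, 229) [ 12 142 106] [0.453 0.277 0.073]
((219.5, 219.5), (77.0, 89.0), 90.0)
[[0.5916, 0.5101, 0.024], [0.5862, 0.2763, 0.024], [0.3838, 0.2781, 0.024], [0.3888, 0.5083, 0.024]] [0.48759348 0.39322455 0.024     ] [0.23385447 0.20238605 0.23024465]
cover z 0.022633923110547016
block ((232.0108184814453, 219.35018920898438), (26.851106643676758, 28.380599975585938), 12.26477336883545) [[0.4549, 0.3974, 0.05], [0.5264, 0.382, 0.05], [0.51, 0.3147, 0.05], [0.4388, 0.3305, 0.05]] [0.4825269  0.35615796 0.05      ] [0.07307304 0.06925453 0.07294544]
```

View pics/t0c.png

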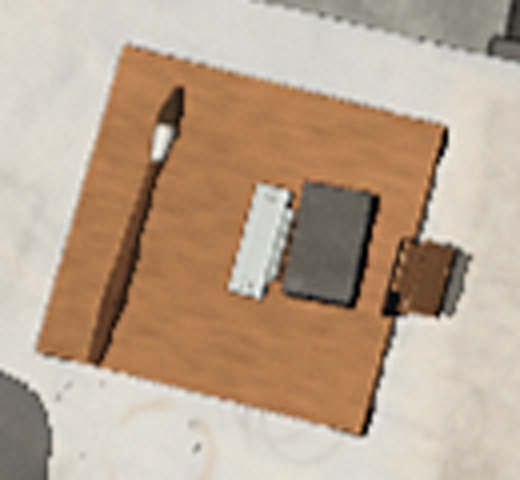

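View pics/s0c.png

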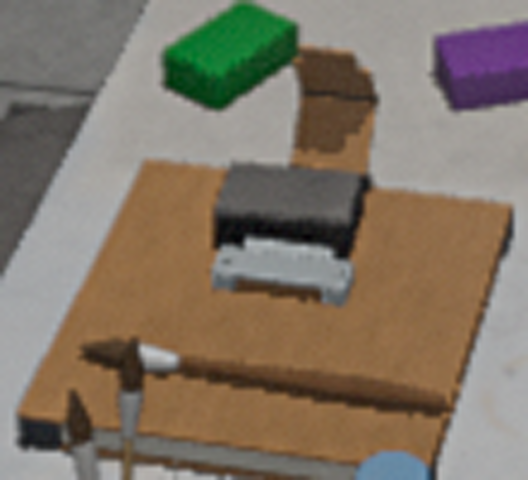

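The crops, at 4x, give these top-view positions:
- **Cover corners:** (125,43), (447,125), (365,435) and (37,352).
- **Block top:** (303,182), (370,192), (352,304) and (283,292).
- **Strip:** (257,183) to (232,295).
- **Tab:** (400,240) to (450,315), leaning outward with its tongue bent.

```bash
python3 - <<'E'
from h import *
f=lambda a:np.array(a,float)/4+[155-.375,160-.375]
C=cast("top",f([(125,43),(447,125),(365,435),(37,352)]),.024);print(np.round(C,4).tolist(),np.linalg.norm(np.diff(C,axis=0),axis=1));o=C.mean(0)
R=cv2.minAreaRect(C[:,:2].astype(np.float32));print(R)
y=(C[0]+C[3]-C[1]-C[2])[:2];x=(C[0]+C[1]-C[2]-C[3])[:2]
print("yaws",np.degrees(np.arctan2(x[1],x[0])),np.degrees(np.arctan2(y[1],y[0]))-90)
th=(np.arctan2(x[1],x[0])+np.arctan2(y[1],y[0])-np.pi/2)/2
A=np.array([[np.cos(th),-np.sin(th)],[np.sin(th),np.cos(th)]])
loc=lambda P:np.round((P[:,:2]-o[:2])@A*1000,1).tolist()
print("case",o,np.degrees(th),loc(C))
print("block",loc(cast("top",f([(303,182),(372,192),(352,304),(283,292)]),.050)))
print("strip",loc(cast("top",f([(257,183),(292,190),(265,300),(230,290)]),.038)))
W=cloud("top",np.load("pics/top0.npy"));k=W[225:240,258:268].reshape(-1,3);print("tab z top",k[:,2].max(),loc(k[k[:,2]>.05]) [:6])
W=cloud("side",np.load("pics/side0.npy"));m=np.zeros((480,640),bool);m[255:285,300:320]=1
k=W[m&(W[...,2]>.03)];l=np.array(loc(k));s=(abs(l[:,0])<30)&(l[:,1]<-100)&(l[:,1]>-200)
print(np.c_[l[s],k[s,2]*1000].round()[::8].tolist())
print("hinge",o[:2]+A@[0,-.112],"blk target",[o[:2]+A@[q,-.0535] for q in(-.075,.075)])
E
```

```text
[[0.6194, 0.4817, 0.024], [0.5598, 0.2704, 0.024], [0.358, 0.3251, 0.024], [0.4164, 0.5374, 0.024]] [0.21961812 0.20901198 0.22023462]
((0.4887073040008545, 0.4033959209918976), (0.22029635310173035, 0.21052716672420502), 74.64154815673828)
yaws -15.256665898163106 -15.555962671049755
case [0.48838291 0.40364619 0.024     ] -15.406314284606427 [[105.6, 110.1], [104.2, -109.5], [-104.8, -110.4], [-105.0, 109.8]]
block [[41.4, -33.6], [45.9, -78.2], [-26.9, -84.7], [-30.3, -40.0]]
strip [[35.1, -2.3], [36.2, -25.5], [-37.1, -27.6], [-36.4, -4.0]]
tab z top 0.09605682159552043 [[4.7, -122.0], [6.0, -123.3], [6.7, -125.7], [7.2, -128.3], [8.2, -130.2], [9.5, -131.7]]
[[17.0, -115.0, 106.0], [3.0, -114.0, 105.0], [16.0, -121.0, 96.0], [-8.0, -113.0, 105.0], [9.0, -124.0, 92.0], [23.0, -125.0, 86.0], [-0.0, -120.0, 93.0], [18.0, -125.0, 84.0], [-8.0, -122.0, 89.0], [16.0, -130.0, 77.0], [-6.0, -129.0, 81.0], [11.0, -128.0, 76.0], [-12.0, -124.0, 82.0], [13.0, -138.0, 66.0], [-10.0, -131.0, 74.0], [12.0, -134.0, 66.0], [-12.0, -127.0, 74.0], [13.0, -138.0, 60.0], [-9.0, -137.0, 63.0], [13.0, -135.0, 59.0], [-9.0, -136.0, 61.0], [15.0, -132.0, 57.0], [-6.0, -136.0, 57.0], [14.0, -129.0, 56.0], [-6.0, -135.0, 54.0], [14.0, -129.0, 53.0], [-7.0, -131.0, 54.0], [14.0, -129.0, 49.0], [-8.0, -129.0, 53.0], [15.0, -123.0, 50.0], [-5.0, -129.0, 49.0], [18.0, -122.0, 47.0], [-2.0, -128.0, 46.0], [20.0, -120.0, 45.0], [-1.0, -123.0, 46.0], [23.0, -119.0, 42.0], [3.0, -126.0, 40.0], [23.0, -120.0, 38.0], [1.0, -119.0, 42.0], [24.0, -120.0, 35.0], [2.0, -121.0, 37.0], [22.0, -115.0, 35.0], [1.0, -119.0, 36.0], [24.0, -112.0, 34.0], [-3.0, -112.0, 37.0], [21.0, -111.0, 32.0], [-3.0, -112.0, 34.0], [7.0, -108.0, 32.0], [-16.0, -113.0, 32.0]]
hinge [0.45862872 0.29567078] blk target [array([0.40186501, 0.37199333]), array([0.54647493, 0.33214398])]
```

```bash
cat >> h.py <<'E'
th=np.radians(-15.4);A=np.array([[np.cos(th),-np.sin(th)],[np.sin(th),np.cos(th)]]);O=np.array([.4885,.4035])
def loc(P):
    P=np.atleast_2d(P);return np.c_[(P[:,:2]-O)@A,P[:,2]]*1000
def to(*targets):
    "rows (in full-scale units, tool axes) towards case-frame x,y and fingertip z, in mm"
    s=r.get_state();p=s["tcp_pos"];l=loc(p)[0];l[2]-=11
    print("t",round(s["time_s"],2),"local tip",l.round(1),"yaw",np.round(s["eef_rot"],1),"F",np.round(s["contact_force"],1),"w",round(s["gripper_width"],3))
    y=np.radians(s["eef_rot"][2])
    for t in targets:
        d=A@(np.array(t[:2])-l[:2]);tx=[np.cos(y),np.sin(y)];ty=[np.sin(y),-np.cos(y)]
        print(t,"units",np.round([d@tx/25,d@ty/25,(l[2]-t[2])/25],2))
        l=np.array(t,float)
E
python3 -m inch '[{"z":-1},{"z":-1},{"x":0.8,"y":0.6},{"x":0.85,"y":0.7},{"x":0.85,"y":0.7}]' -1 20
python3 -m inch '[{"x":0.85,"y":0.7},{"x":0.85,"y":0.7},{"x":0.85,"y":0.7},{"x":0.85,"y":0.7},{"x":0.85,"y":0.7}]'
python3 -m inch '[{"yaw":1},{"yaw":1},{"yaw":1},{"yaw":1},{"yaw":1}]'
python3 -m inch '[{"yaw":1},{"yaw":1},{"yaw":1},{"yaw":1},{"yaw":1}]'
python3 -m inch '[{"yaw":1},{"yaw":1},{"yaw":1},{"yaw":1},{"yaw":1}]'
python3 -c "from h import *;to((-70,-60,100),(-70,-60,34))"
```

```text
t 0.1 local tip [-255.6  147.1  225.7] yaw [179.9  -0.  -24.6] F [ 0.4 -0.7  0.3] w 0.088
(-70, -60, 100) units [8.66 6.99 5.03]
(-70, -60, 34) units [0.   0.   2.64]validation failed for argument at $[0]...
validation failed for argument at $[0]...
validation failed for argument at $[0]...
validation failed for argument at $[0]...
validation failed for argument at $[0]...
```

All four keys seem to be required.

```bash

python3 -m inch '[{"x":0,"y":0,"z":-1,"yaw":0},{"x":0,"y":0,"z":-1,"yaw":0},{"x":0.85,"y":0.7,"z":0,"yaw":0},{"x":0.85,"y":0.7,"z":0,"yaw":0},{"x":0.85,"y":0.7,"z":0,"yaw":0}]' -1 20
python3 -m inch '[{"x":0.85,"y":0.7,"z":0,"yaw":0},{"x":0.85,"y":0.7,"z":0,"yaw":0},{"x":0.85,"y":0.7,"z":0,"yaw":0},{"x":0.85,"y":0.7,"z":0,"yaw":0},{"x":0.85,"y":0.7,"z":0,"yaw":0}]'
python3 -m inch '[{"x":0,"y":0,"z":0,"yaw":1},{"x":0,"y":0,"z":0,"yaw":1},{"x":0,"y":0,"z":0,"yaw":1},{"x":0,"y":0,"z":0,"yaw":1},{"x":0,"y":0,"z":0,"yaw":1}]'
python3 -m inch '[{"x":0,"y":0,"z":0,"yaw":1},{"x":0,"y":0,"z":0,"yaw":1},{"x":0,"y":0,"z":0,"yaw":1},{"x":0,"y":0,"z":0,"yaw":1},{"x":0,"y":0,"z":0,"yaw":1}]'
python3 -m inch '[{"x":0,"y":0,"z":0,"yaw":1},{"x":0,"y":0,"z":0,"yaw":1},{"x":0,"y":0,"z":0,"yaw":1},{"x":0,"y":0,"z":0,"yaw":1},{"x":0,"y":0,"z":0,"yaw":1}]'
python3 -c "from h import *;to((-70,-60,120),(-70,-60,34))"
```

```text
time_s: 0.52
tcp_pos: [0.3154, 0.5395, 0.2837]
eef_rot: [179.4, -0.1, -24.4]
contact_force: [0.7, -0.5, 1.3]
gripper_width: 0.0598
time_s: 0.93
tcp_pos: [0.377, 0.4093, 0.2829]
eef_rot: [179.2, -0.1, -24.3]
contact_force: [0.4, 0.7, 0.7]
gripper_width: 0.0264
time_s: 1.35
tcp_pos: [0.3788, 0.4019, 0.2826]
eef_rot: [179.2, -0.3, -45.4]
contact_force: [-0.3, -0.6, -0.4]
gripper_width: 0.0006
time_s: 1.77
tcp_pos: [0.3781, 0.4005, 0.2807]
eef_rot: [179.2, -0.7, -66.5]
contact_force: [-0.6, 0.5, -0.1]
gripper_width: 0.0004
time_s: 2.18
tcp_pos: [0.3772, 0.3994, 0.2787]
eef_rot: [179.3, -1.1, -87.5]
contact_force: [0.5, 1.3, 0.7]
gripper_width: 0.0004
t 2.18 local tip [-106.2  -33.5  267.7] yaw [179.3  -1.1 -87.5] F [0.5 1.3 0.7] w 0.0
(-70, -60, 120) units [ 1.45 -1.05  5.91]
(-70, -60, 34) units [0.   0.   3.44]
```

```bash

python3 -m inch '[{"x":0,"y":0,"z":1,"yaw":1},{"x":0,"y":0,"z":1,"yaw":1},{"x":0,"y":0,"z":1,"yaw":1},{"x":0,"y":0,"z":1,"yaw":1},{"x":0,"y":0,"z":1,"yaw":0}]'
python3 -c "from h import *;to((-70,-60,100),(-70,-60,34))"
```

```text
time_s: 2.6
tcp_pos: [0.3776, 0.3996, 0.1549]
eef_rot: [179.8, -0.6, -104.6]
contact_force: [0.2, 0.2, 0.3]
gripper_width: 0.0004
t 2.6 local tip [-105.9  -33.2  143.9] yaw [ 179.8   -0.6 -104.6] F [0.2 0.2 0.3] w 0.0
(-70, -60, 100) units [ 1.09 -1.42  1.76]
(-70, -60, 34) units [0.   0.   2.64]
```

```bash

python3 -m inch '[{"x":0.6,"y":-0.75,"z":0.6,"yaw":0.2},{"x":0.5,"y":-0.7,"z":0.6,"yaw":0},{"x":0,"y":0,"z":0.6,"yaw":0},{"x":0,"y":0,"z":0,"yaw":0}]'
python3 - <<'E'
from h import *
to((-70,-60,34))
p,d=r.capture("side");crop(p,(240,240,400,360),5,"pics/s1.png")
E
```

```text
time_s: 2.93
tcp_pos: [0.403, 0.3583, 0.1013]
eef_rot: [179.6, -1.3, -105.5]
contact_force: [-0.8, 1.1, -0.5]
gripper_width: 0.0002
t 2.93 local tip [-70.5 -66.3  90.3] yaw [ 179.6   -1.3 -105.5] F [-0.8  1.1 -0.5] w 0.0
(-70, -60, 34) units [-0.25 -0.02  2.25]
```

View pics/s1.png

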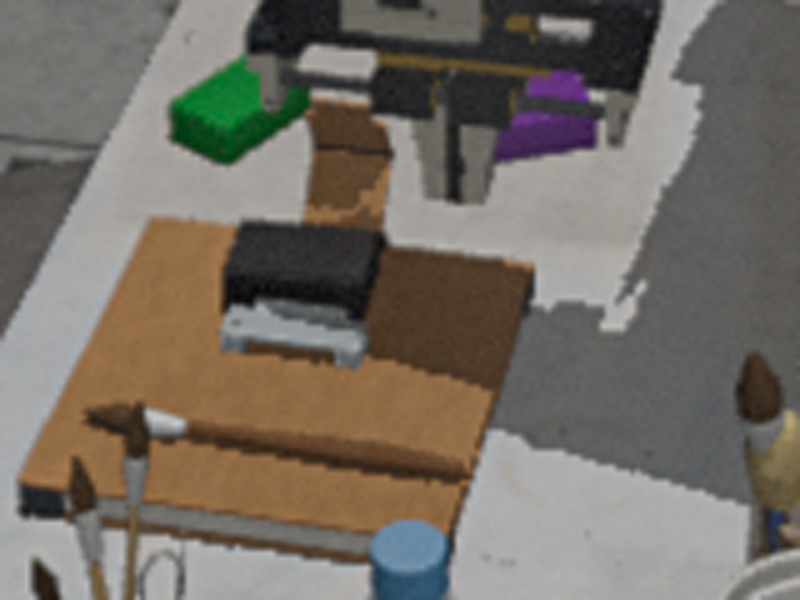

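The closed fingers, with their tips at about (455,200), hang on the near side of the block. The tab stands clear behind. I'll descend beside the block.

```bash

python3 -m inch '[{"x":-0.25,"y":0,"z":0.75,"yaw":0},{"x":0,"y":0,"z":0.75,"yaw":0},{"x":0,"y":0,"z":0.6,"yaw":0},{"x":0,"y":0,"z":0,"yaw":0}]'
python3 -c "from h import *;to((-60,-59,34),(-20,-59,34))"
```

```text
time_s: 3.32
tcp_pos: [0.4061, 0.3679, 0.0532]
eef_rot: [179.8, -0.8, -105.3]
contact_force: [-1.3, -0.1, 0.6]
gripper_width: 0.0008
t 3.32 local tip [-70.  -56.2  42.2] yaw [ 179.8   -0.8 -105.3] F [-1.3 -0.1  0.6] w 0.001
(-60, -59, 34) units [ 0.11 -0.4   0.33]
(-20, -59, 34) units [ 0.  -1.6  0. ]
```

```bash

python3 -m inch '[{"x":0.1,"y":-0.4,"z":0.35,"yaw":0},{"x":0,"y":-0.4,"z":0,"yaw":0},{"x":0,"y":-0.4,"z":0,"yaw":0},{"x":0,"y":-0.4,"z":0,"yaw":0}]'
python3 -c "from h import *;to((9,-59,34))"
python3 -m inch '[{"x":0,"y":-0.4,"z":0,"yaw":0},{"x":0,"y":-0.4,"z":0,"yaw":0},{"x":0,"y":0,"z":0,"yaw":0}]'
python3 - <<'E'
from h import *
to((9,-59,34))
p,d=r.capture("side");crop(p,(240,240,400,360),5,"pics/s2.png")
E
```

```text
time_s: 3.65
tcp_pos: [0.4464, 0.3573, 0.048]
eef_rot: [179.9, -0.6, -105.0]
contact_force: [-1.4, 0.7, 0.0]
gripper_width: 0.0004
t 3.65 local tip [-28.3 -55.7  37. ] yaw [ 179.9   -0.6 -105. ] F [-1.4  0.7  0. ] w 0.0
(9, -59, 34) units [ 0.14 -1.49  0.12]
time_s: 3.9
tcp_pos: [0.4712, 0.3516, 0.0501]
eef_rot: [180.0, -0.4, -105.2]
contact_force: [-0.1, -0.0, 0.3]
gripper_width: 0.0003
t 3.9 local tip [ -3.  -54.6  39.1] yaw [ 180.    -0.4 -105.2] F [-0.1 -0.   0.3] w 0.0
(9, -59, 34) units [ 0.18 -0.48  0.2 ]
```

View pics/s2.png

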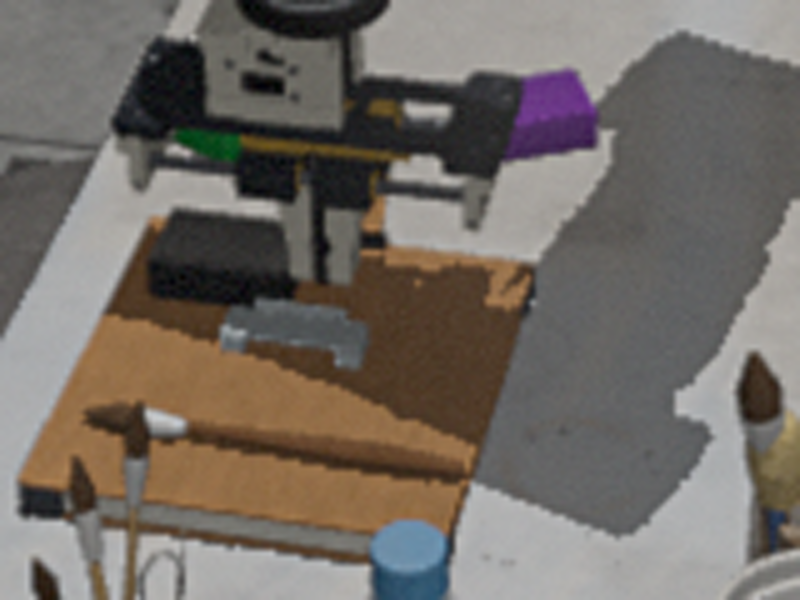

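The block, at (225,255), is flat and straight and has slid well towards the far side. I'll measure it next.

```bash
cat >> h.py <<'E'
def block():
    p,d=r.capture("side");W=cloud("side",d);L=np.stack([*( (W[...,:2]-O)@A*1000 ).transpose(2,0,1),W[...,2]*1000],-1)
    k=(L[...,2]>45)&(L[...,2]<56)&(L[...,1]>-100)&(L[...,1]<-32)&(L[...,0]>-30)&(L[...,0]<140)&(p.max(2)<70)
    n,lab,st,_=cv2.connectedComponentsWithStats(k.astype(np.uint8));i=1+st[1:,4].argmax();ys,xs=np.nonzero(lab==i)
    Q=loc(cast("side",np.c_[xs,ys],.050));R=cv2.minAreaRect(Q[:,:2].astype(np.float32))
    print("block rect",np.round(R[0],1),np.round(R[1],1),round(R[2],1),"z",np.median(L[lab==i][:,2]),"n",len(xs))
    return p
E
python3 -c "from h import *;block()"
```

```text
block rect [ 49.3 -52.8] [73.6 51.1] 0.4 z 50.88649714987498 n 294
```

```bash

python3 -m inch '[{"x":0,"y":-0.35,"z":0.1,"yaw":0},{"x":0,"y":-0.35,"z":0,"yaw":0},{"x":0,"y":0,"z":0,"yaw":0}]'
python3 -c "from h import *;to((-3,-54,37),(-3,-54,130),(0,-175,130),(0,-175,48));block()"
```

```text
time_s: 4.25
tcp_pos: [0.4874, 0.3468, 0.0475]
eef_rot: [180.0, -0.4, -105.1]
contact_force: [0.8, 0.0, 0.1]
gripper_width: 0.0004
t 4.25 local tip [ 14.  -54.9  36.5] yaw [ 180.    -0.4 -105.1] F [0.8 0.  0.1] w 0.0
(-3, -54, 37) units [-0.04  0.68 -0.02]
(-3, -54, 130) units [ 0.    0.   -3.72]
(0, -175, 130) units [ 4.84 -0.1   0.  ]
(0, -175, 48) units [0.   0.   3.28]
block rect [ 64.3 -52.6] [73.7 51.9] 0.4 z 51.07295556377939 n 290
```

```bash

python3 -m inch '[{"x":0,"y":-0.2,"z":0,"yaw":0},{"x":0,"y":0,"z":0,"yaw":0},{"x":0,"y":0.4,"z":0,"yaw":0},{"x":0,"y":0.4,"z":0,"yaw":0},{"x":0,"y":0,"z":-1,"yaw":0}]'
python3 -m inch '[{"x":0,"y":0,"z":-1,"yaw":0},{"x":0,"y":0,"z":-1,"yaw":0},{"x":0,"y":0,"z":-1,"yaw":0},{"x":0,"y":0,"z":-0.4,"yaw":0},{"x":0,"y":0,"z":0,"yaw":0}]'
python3 -c "from h import *;to((0,-178,140),(0,-178,48));block()"
```

```text
time_s: 4.72
tcp_pos: [0.4692, 0.3484, 0.068]
eef_rot: [179.7, -0.9, -105.3]
contact_force: [-1.1, -1.1, 0.1]
gripper_width: 0.0007
time_s: 5.13
tcp_pos: [0.4652, 0.3516, 0.1597]
eef_rot: [179.8, -0.8, -105.0]
contact_force: [1.1, 0.4, 0.1]
gripper_width: 0.0007
t 5.13 local tip [ -8.7 -56.2 148.7] yaw [ 179.8   -0.8 -105. ] F [1.1 0.4 0.1] w 0.001
(0, -178, 140) units [ 4.87 -0.32  0.35]
(0, -178, 48) units [0.   0.   3.68]
block rect [ 69.3 -53.2] [71.4 50.7] 0.4 z 50.96055007903627 n 306
```

```bash

python3 -m inch '[{"x":1,"y":-0.1,"z":0,"yaw":0.1},{"x":1,"y":-0.1,"z":0,"yaw":0},{"x":1,"y":-0.1,"z":0,"yaw":0},{"x":1,"y":0,"z":0,"yaw":0},{"x":0.85,"y":0,"z":0,"yaw":0}]'
python3 -m inch '[{"x":0,"y":0,"z":0,"yaw":0},{"x":0,"y":0,"z":0.8,"yaw":0},{"x":0,"y":0,"z":0.8,"yaw":0},{"x":0,"y":0,"z":0.8,"yaw":0},{"x":0,"y":0,"z":0.8,"yaw":0}]'
python3 -m inch '[{"x":0,"y":0,"z":0.4,"yaw":0},{"x":0,"y":0,"z":0,"yaw":0}]'
python3 -c "from h import *;to((0,-160,48));p=block();crop(p,(260,220,380,310),6,'pics/s3.png')"
```

```text
time_s: 5.6
tcp_pos: [0.4357, 0.2306, 0.1528]
eef_rot: [179.5, -1.2, -105.2]
contact_force: [-0.6, 0.4, -0.1]
gripper_width: 0.0002
time_s: 6.02
tcp_pos: [0.4311, 0.2249, 0.0686]
eef_rot: [179.5, -1.1, -105.4]
contact_force: [-0.2, 0.3, -0.0]
gripper_width: 0.0006
time_s: 6.18
tcp_pos: [0.4275, 0.2221, 0.0522]
eef_rot: [179.2, -1.6, -105.4]
contact_force: [0.4, 1.1, 0.3]
gripper_width: 0.0005
t 6.18 local tip [ -10.7 -191.1   41.2] yaw [ 179.2   -1.6 -105.4] F [0.4 1.1 0.3] w 0.0
(0, -160, 48) units [-1.24 -0.43 -0.27]
block rect [ 67.9 -33.6] [69.3 13.1] 4.0 z 48.55608879439466 n 45
```

View pics/s3.png

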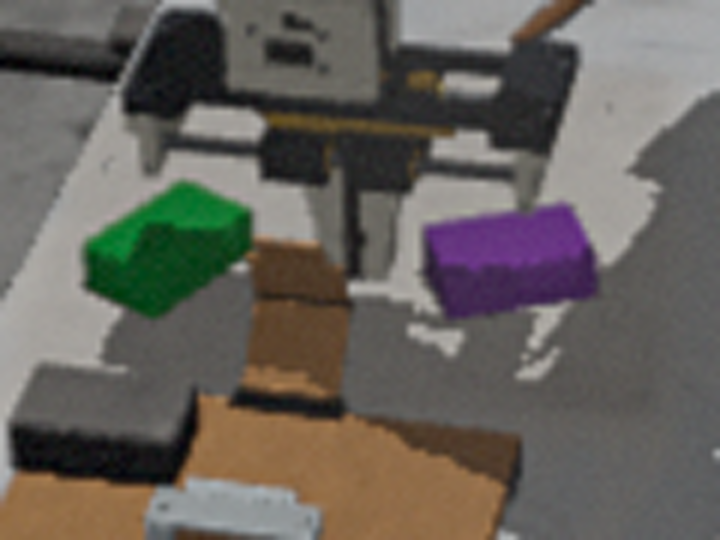

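The block, at (105,415), lies well clear on the far side. The tab stands at (295,310), with the fingers, at (355,265), behind it and slightly nearer the robot. I'll centre the fingers and push.

```bash

python3 -m inch '[{"x":-0.4,"y":-0.25,"z":-0.12,"yaw":0},{"x":-0.4,"y":-0.25,"z":-0.12,"yaw":0},{"x":-0.4,"y":0,"z":-0.1,"yaw":0},{"x":0,"y":0,"z":0,"yaw":0}]'
python3 -c "from h import *;to((2,-140,50))"
```

```text
time_s: 6.57
tcp_pos: [0.4495, 0.2508, 0.0615]
eef_rot: [179.2, -1.6, -105.4]
contact_force: [0.1, 0.3, -0.6]
gripper_width: 0.0002
t 6.57 local tip [   2.9 -157.6   50.5] yaw [ 179.2   -1.6 -105.4] F [ 0.1  0.3 -0.6] w 0.0
(2, -140, 50) units [-0.7   0.04  0.02]
```

```bash

python3 -m inch '[{"x":-0.35,"y":0,"z":0,"yaw":0},{"x":-0.35,"y":0,"z":-0.1,"yaw":0},{"x":-0.35,"y":0,"z":-0.1,"yaw":0},{"x":0,"y":0,"z":0,"yaw":0}]'
python3 - <<'E'
from h import *
to((2,-115,60))
p,d=r.capture("side");W=cloud("side",d);l=loc(W.reshape(-1,3)).reshape(480,640,3)
h=cv2.cvtColor(p,cv2.COLOR_RGB2HSV)
k=(abs(l[...,0])<25)&(l[...,1]>-165)&(l[...,1]<-60)&(l[...,2]>30)&(l[...,2]<125)&(h[...,1]>90)&(h[...,0]<25)
q=l[k];b=(q[:,2]//8).astype(int)
for i in np.unique(b):print(i*8+4,np.median(q[b==i],0).round(),(b==i).sum())
E
```

```text
time_s: 6.9
tcp_pos: [0.4558, 0.2757, 0.0677]
eef_rot: [179.2, -1.9, -105.4]
contact_force: [0.4, 0.6, 0.4]
gripper_width: 0.0006
t 6.9 local tip [   2.4 -131.9   56.7] yaw [ 179.2   -1.9 -105.4] F [0.4 0.6 0.4] w 0.001
(2, -115, 60) units [-0.68  0.01 -0.13]
28 [  -1. -109.   31.] 10
36 [   3. -110.   35.] 45
44 [  -1. -110.   44.] 44
52 [   7. -114.   52.] 45
60 [   1. -116.   60.] 43
68 [  -4. -114.   66.] 18
76 [ -19. -106.   79.] 1
84 [ -4. -94.  87.] 5
92 [-13. -88.  91.] 3
100 [  2. -76.  98.] 16
```

```bash
python3 - <<'E'
from h import *
a,_=r.capture("side");b,_=r.capture("top")
a=cv2.resize(a[235:305,280:350],(560,560),interpolation=2);b=cv2.resize(b[205:245,230:290],(240*0+600,400),interpolation=2)
cv2.imwrite("pics/s4.png",a[:,:,::-1]);cv2.imwrite("pics/t4.png",b[:,:,::-1])
E
```

```text
(no output)
```

View pics/s4.png

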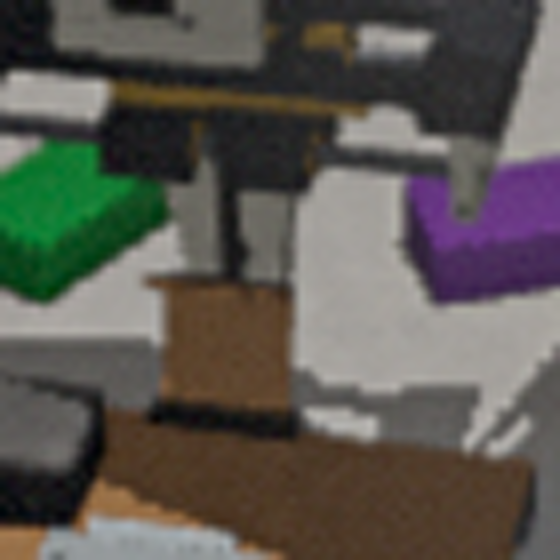

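The tongue is seen edge-on at (220,282), so its slope equals the camera ray's slope there. I'll work out the bend.

```bash
python3 - <<'E'
from h import *
c=loc(np.array(r.camera_info("side")["pose"])[:3,3])[0]
for name,(u,v) in dict(creaseL=(168,290),creaseR=(290,290),top=(225,278),hingeL=(160,403),hingeR=(295,412)).items():
    q=loc(cast("side",[(280-.44+u/8,235-.44+v/8)],.03))[0]
    n=(q-c)[1:];el=np.arctan2(-n[1],-n[0]);n/=np.linalg.norm(n)
    h=np.array([-112,26]);w=c[1:]-h;b=w@n;D=b*b-(w@w-45**2)
    s="none" if D<0 else [np.round(c[1:]+n*t,1).tolist() for t in(-b-D**.5,-b+D**.5)]
    print(name,"elev",el.round(3),s,"y@26:",loc(cast("side",[(280-.44+u/8,235-.44+v/8)],.026))[0].round(1))
E
```

```text
creaseL elev 0.624 [[-110.9, 71.0], [-155.0, 39.2]] y@26: [  38.5 -173.4   26. ]
creaseR elev 0.621 [[-119.7, 70.3], [-151.5, 47.6]] y@26: [  -2.7 -181.7   26. ]
top elev 0.62 [[-123.3, 69.6], [-149.5, 50.8]] y@26: [  21.  -184.3   26. ]
hingeL elev 0.648 [[-75.1, 51.7], [-146.8, -2.5]] y@26: [  24.8 -109.1   26. ]
hingeR elev 0.646 [[-76.5, 53.6], [-148.3, -0.6]] y@26: [ -20.4 -113.1   26. ]
```

```bash

python3 -m inch '[{"x":-0.35,"y":0,"z":0,"yaw":0},{"x":-0.35,"y":0,"z":0,"yaw":0},{"x":-0.15,"y":0,"z":0,"yaw":0},{"x":0,"y":0,"z":0,"yaw":0}]'
python3 - <<'E'
from h import *
to((0,-145,59),(0,-145,110),(0,-50,110))
a,d=r.capture("side");crop(a,(280,235,350,305),8,"pics/s5.png")
l=loc(cloud("side",d).reshape(-1,3)).reshape(480,640,3);h=cv2.cvtColor(a,cv2.COLOR_RGB2HSV)
k=(abs(l[...,0])<15)&(l[...,1]>-130)&(l[...,1]<-30)&(l[...,2]>30)&(l[...,2]<125)&(h[...,1]>90)&(h[...,0]<25)
for v in np.nonzero(k.any(1))[0]:print(v,np.median(l[v][k[v]],0).round(1).tolist(),k[v].sum())
E
```

```text
time_s: 7.38
tcp_pos: [0.4604, 0.2956, 0.0658]
eef_rot: [179.1, -2.0, -105.5]
contact_force: [0.3, -0.5, 0.5]
gripper_width: 0.0003
t 7.38 local tip [   1.5 -111.4   54.8] yaw [ 179.1   -2.  -105.5] F [ 0.3 -0.5  0.5] w 0.0
(0, -145, 59) units [ 1.34  0.06 -0.17]
(0, -145, 110) units [ 0.    0.   -2.04]
(0, -50, 110) units [-3.8  0.   0. ]
275 [7.3, -93.1, 72.4] 5
276 [-0.4, -89.8, 72.9] 12
277 [0.1, -86.2, 71.3] 13
278 [1.1, -79.3, 73.1] 13
279 [-0.5, -75.3, 72.6] 12
280 [-1.4, -69.8, 73.0] 13
281 [-2.2, -65.2, 72.8] 13
282 [-1.0, -59.1, 73.5] 15
283 [-3.2, -55.4, 74.3] 17
284 [-4.1, -52.8, 73.4] 17
285 [-3.6, -47.5, 74.3] 14
286 [-13.5, -103.0, 32.4] 1
291 [-0.1, -80.5, 30.6] 1
```

View pics/s5.png

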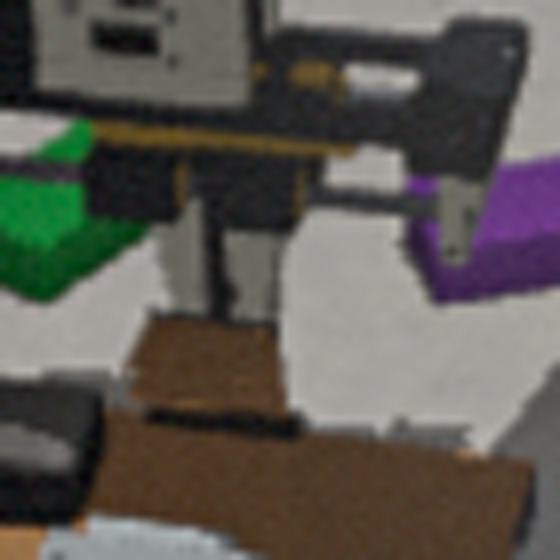

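The leaf now leans inward and the tongue is about level, at (205,350). That puts the bend at about 1.2 rad, close to the limit. For margin I'll bend the tongue a little more with a light press near its tip.

```bash

python3 -m inch '[{"x":0.6,"y":0,"z":0,"yaw":0},{"x":0.2,"y":0,"z":-0.9,"yaw":0},{"x":0,"y":0,"z":-0.9,"yaw":0},{"x":0,"y":0,"z":0,"yaw":0}]'
python3 -m inch '[{"x":-0.8,"y":0,"z":0,"yaw":0},{"x":-0.8,"y":0,"z":0,"yaw":0},{"x":-0.8,"y":0,"z":0,"yaw":0},{"x":-0.6,"y":0,"z":0,"yaw":0},{"x":0,"y":0,"z":0,"yaw":0}]'
python3 -c "from h import *;to((0,-50,80),(0,-50,66))"
```

```text
time_s: 7.77
tcp_pos: [0.4545, 0.2748, 0.1108]
eef_rot: [179.0, -2.2, -105.4]
contact_force: [0.6, -0.0, 0.8]
gripper_width: 0.0004
time_s: 8.18
tcp_pos: [0.4746, 0.3463, 0.1101]
eef_rot: [179.0, -1.9, -105.6]
contact_force: [0.5, -0.3, -0.0]
gripper_width: 0.0004
t 8.18 local tip [  1.8 -58.9  99.1] yaw [ 179.    -1.9 -105.6] F [ 0.5 -0.3 -0. ] w 0.0
(0, -50, 80) units [-0.35  0.07  0.76]
(0, -50, 66) units [0.   0.   0.56]
```

```bash
cat >> h.py <<'E'
def tabprof(name=None):
    a,d=r.capture("side")
    if name:crop(a,(270,235,350,305),8,name)
    l=loc(cloud("side",d).reshape(-1,3)).reshape(480,640,3);h=cv2.cvtColor(a,cv2.COLOR_RGB2HSV)
    k=(abs(l[...,0])<15)&(l[...,1]>-150)&(l[...,1]<-25)&(l[...,2]>28)&(l[...,2]<125)&(h[...,1]>90)&(h[...,0]<25)
    for v in np.nonzero(k.sum(1)>3)[0]:print(v,np.median(l[v][k[v]],0).round(1).tolist(),k[v].sum())
E
python3 -m inch '[{"x":-0.35,"y":0.05,"z":0.4,"yaw":0},{"x":0,"y":0,"z":0.4,"yaw":0},{"x":0,"y":0,"z":0.2,"yaw":0},{"x":0,"y":0,"z":0.2,"yaw":0},{"x":0,"y":0,"z":0,"yaw":0}]'
python3 -c "from h import *;to((0,-50,66))"
```

```text
time_s: 8.6
tcp_pos: [0.4737, 0.3522, 0.0757]
eef_rot: [179.0, -1.9, -105.7]
contact_force: [0.9, 0.6, -0.3]
gripper_width: 0.0004
t 8.6 local tip [ -0.7 -53.4  64.7] yaw [ 179.    -1.9 -105.7] F [ 0.9  0.6 -0.3] w 0.0
(0, -50, 66) units [-0.13 -0.03 -0.05]
```

Now I'll raise, retreat over the tab and look again.

```bash

python3 -m inch '[{"x":0,"y":0,"z":-0.8,"yaw":0},{"x":0,"y":0,"z":-0.8,"yaw":0},{"x":0.9,"y":0,"z":0,"yaw":0},{"x":0.9,"y":0,"z":0,"yaw":0},{"x":0.9,"y":0,"z":0,"yaw":0}]'
python3 -m inch '[{"x":0.3,"y":0,"z":0,"yaw":0},{"x":0,"y":0,"z":0,"yaw":0}]'
python3 -c "from h import *;to((0,-125,60),(0,-110,58));tabprof()"
```

```text
time_s: 9.02
tcp_pos: [0.4559, 0.2866, 0.1172]
eef_rot: [178.9, -2.2, -105.6]
contact_force: [0.5, -0.4, 0.2]
gripper_width: 0.0004
time_s: 9.18
tcp_pos: [0.452, 0.2748, 0.118]
eef_rot: [178.9, -2.2, -105.7]
contact_force: [-0.3, -0.2, -0.1]
gripper_width: 0.0004
t 9.18 local tip [  -1.  -133.8  107. ] yaw [ 178.9   -2.2 -105.7] F [-0.3 -0.2 -0.1] w 0.0
(0, -125, 60) units [-0.35 -0.04  1.88]
(0, -110, 58) units [-0.6   0.    0.08]
276 [0.2, -91.2, 70.5] 12
277 [1.0, -88.7, 69.1] 13
278 [-0.7, -82.8, 69.8] 11
279 [0.8, -81.8, 69.4] 12
280 [-0.5, -78.2, 68.4] 12
281 [0.2, -74.8, 67.8] 11
282 [-1.9, -68.6, 67.2] 13
283 [-1.2, -69.4, 64.5] 13
284 [-4.0, -65.0, 64.0] 14
285 [-4.2, -59.8, 64.4] 13
286 [-2.1, -58.3, 62.8] 13
287 [-1.2, -54.0, 62.5] 11
288 [-0.7, -49.1, 62.8] 11
289 [-0.6, -46.5, 61.7] 10
```

The tongue now slopes down by about 0.2 rad, so the bend is about 1.4. Next I'll swing the leaf over.

```bash

python3 -m inch '[{"x":0,"y":0,"z":0.7,"yaw":0},{"x":0,"y":0,"z":0.7,"yaw":0},{"x":0,"y":0,"z":0.5,"yaw":0},{"x":-0.3,"y":0,"z":0,"yaw":0},{"x":0,"y":0,"z":0,"yaw":0}]'
python3 -c "from h import *;to((0,-110,58),(0,-102,57),(0,-96,54))"
```

```text
time_s: 9.65
tcp_pos: [0.4558, 0.2853, 0.0703]
eef_rot: [179.0, -2.0, -105.7]
contact_force: [0.4, 0.5, 0.2]
gripper_width: 0.0006
t 9.65 local tip [-1.000e-01 -1.227e+02  5.930e+01] yaw [ 179.    -2.  -105.7] F [0.4 0.5 0.2] w 0.001
(0, -110, 58) units [-0.51 -0.    0.05]
(0, -102, 57) units [-0.32  0.    0.04]
(0, -96, 54) units [-0.24  0.    0.12]
```

```bash

python3 -m inch '[{"x":-0.45,"y":0,"z":0.05,"yaw":0},{"x":-0.25,"y":0,"z":0.05,"yaw":0},{"x":-0.2,"y":0,"z":0.1,"yaw":0},{"x":0,"y":0,"z":0,"yaw":0}]'
python3 -c "from h import *;to((0,-96,54),(0,-92,50));tabprof('pics/s6.png')"
```

```text
time_s: 9.98
tcp_pos: [0.463, 0.3104, 0.0651]
eef_rot: [179.1, -2.0, -105.6]
contact_force: [0.1, -0.9, -0.5]
gripper_width: 0.0008
t 9.98 local tip [  0.1 -96.5  54.1] yaw [ 179.1   -2.  -105.6] F [ 0.1 -0.9 -0.5] w 0.001
(0, -96, 54) units [-0.02  0.    0.01]
(0, -92, 50) units [-0.16  0.    0.16]
282 [6.5, -76.9, 60.9] 7
283 [1.1, -75.5, 59.4] 11
284 [-0.2, -72.6, 58.7] 11
285 [-0.0, -71.7, 55.6] 11
286 [0.3, -68.4, 54.7] 13
287 [-0.7, -65.3, 53.4] 12
288 [1.3, -64.1, 52.4] 11
289 [1.7, -61.5, 50.4] 10
290 [1.6, -61.8, 47.9] 12
291 [1.5, -57.5, 46.8] 12
292 [-0.4, -54.3, 46.2] 12
293 [2.5, -53.7, 43.9] 12
294 [0.7, -51.9, 41.1] 11
295 [-1.1, -48.5, 41.1] 11
296 [2.7, -45.1, 39.2] 11
297 [1.5, -45.5, 37.0] 11
298 [2.4, -42.9, 36.7] 12
299 [-1.0, -38.9, 36.5] 11
300 [-4.4, -39.9, 32.2] 7
```

View pics/s6.png

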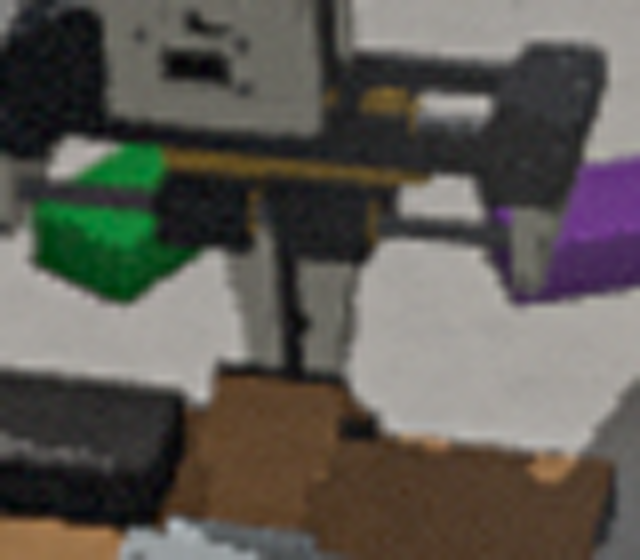

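The tongue slopes down to a tip at about y=-38, z=31 mm. That is short of the strip and below its flare (about (270,520) in the picture). I'll swing the leaf on down.

```bash

python3 -m inch '[{"x":-0.16,"y":0,"z":0.16,"yaw":0},{"x":-0.12,"y":0,"z":0.2,"yaw":0},{"x":-0.1,"y":0,"z":0.2,"yaw":0},{"x":0,"y":0,"z":0,"yaw":0}]'
python3 -c "from h import *;to((0,-86,36),(0,-84,31));tabprof()"
```

```text
time_s: 10.37
tcp_pos: [0.4661, 0.3207, 0.0523]
eef_rot: [179.1, -1.8, -105.6]
contact_force: [-1.2, -0.8, 0.4]
gripper_width: 0.0003
t 10.37 local tip [  0.4 -85.7  41.3] yaw [ 179.1   -1.8 -105.6] F [-1.2 -0.8  0.4] w 0.0
(0, -86, 36) units [0.01 0.01 0.21]
(0, -84, 31) units [-0.08  0.    0.2 ]
289 [3.4, -66.3, 47.4] 7
290 [0.4, -64.0, 44.4] 9
291 [-1.9, -62.3, 43.4] 12
292 [1.5, -58.6, 42.6] 12
293 [2.4, -57.3, 40.6] 11
294 [-1.2, -53.3, 40.1] 12
295 [-1.7, -52.7, 38.6] 12
296 [-0.9, -47.0, 39.3] 11
297 [-0.7, -43.5, 38.8] 12
298 [0.2, -44.2, 35.2] 12
299 [0.3, -39.9, 34.8] 11
300 [-5.9, -36.6, 34.8] 7
```

```bash

python3 -m inch '[{"x":-0.04,"y":0,"z":0.2,"yaw":0},{"x":-0.04,"y":0,"z":0.2,"yaw":0},{"x":0,"y":0,"z":0,"yaw":0}]'
python3 -c "from h import *;to((0,-70,36),(0,-68,30));tabprof()"
```

```text
time_s: 10.67
tcp_pos: [0.4671, 0.3235, 0.0427]
eef_rot: [179.2, -1.6, -105.6]
contact_force: [-0.7, 0.4, 0.4]
gripper_width: 0.0004
t 10.67 local tip [  0.6 -82.8  31.7] yaw [ 179.2   -1.6 -105.6] F [-0.7  0.4  0.4] w 0.0
(0, -70, 36) units [-0.51  0.03 -0.17]
(0, -68, 30) units [-0.08  0.    0.24]
266 [2.8, -60.9, 122.9] 7
267 [5.2, -59.4, 120.8] 12
292 [5.6, -72.0, 31.5] 7
293 [-0.3, -67.6, 34.0] 13
294 [-7.5, -63.9, 32.5] 7
295 [1.7, -62.3, 32.0] 11
296 [-0.7, -57.2, 32.0] 12
297 [-0.5, -52.9, 31.1] 12
298 [-0.2, -48.2, 31.9] 11
299 [0.3, -45.0, 30.4] 12
300 [-3.8, -39.7, 31.8] 6
```

Nearly flat now. I'll lift, move over the crease and press it.

```bash

python3 -m inch '[{"x":0,"y":0,"z":-0.4,"yaw":0},{"x":-0.4,"y":0,"z":0,"yaw":0},{"x":-0.2,"y":0,"z":0,"yaw":0},{"x":0,"y":0,"z":0.2,"yaw":0},{"x":0,"y":0,"z":0.2,"yaw":0}]'
python3 -m inch '[{"x":0,"y":0,"z":0.15,"yaw":0},{"x":0,"y":0,"z":0.1,"yaw":0}]'
python3 -c "from h import *;to((0,-68,28))"
```

```text
time_s: 11.13
tcp_pos: [0.472, 0.339, 0.044]
eef_rot: [179.3, -1.6, -105.6]
contact_force: [-1.4, -0.9, 0.8]
gripper_width: 0.0004
time_s: 11.3
tcp_pos: [0.4724, 0.3394, 0.0382]
eef_rot: [179.3, -1.6, -105.5]
contact_force: [-13.3, -4.2, 45.4]
gripper_width: 0.0006
t 11.3 local tip [  1.5 -66.1  27.2] yaw [ 179.3   -1.6 -105.5] F [-13.3  -4.2  45.4] w 0.001
(0, -68, 28) units [ 0.08  0.06 -0.03]
```

The crease is down on the cover (45 N at the fingertips). I'll let go and check.

```bash

python3 -m inch '[{"x":0,"y":0,"z":-0.3,"yaw":0},{"x":0,"y":0,"z":-0.9,"yaw":0},{"x":0,"y":0,"z":-1,"yaw":0},{"x":0,"y":0,"z":-1,"yaw":0},{"x":0,"y":0,"z":-1,"yaw":0}]'
python3 -m inch '[{"x":1,"y":0,"z":-1,"yaw":0},{"x":1,"y":0,"z":-1,"yaw":0},{"x":1,"y":0.5,"z":-0.5,"yaw":0},{"x":1,"y":0.5,"z":0,"yaw":0},{"x":1,"y":0.5,"z":0,"yaw":0}]'
python3 -m inch '[{"x":1,"y":0.5,"z":0,"yaw":0},{"x":0,"y":0,"z":0,"yaw":0},{"x":0,"y":0,"z":0,"yaw":0}]'
python3 - <<'E'
from h import *
to();tabprof();a=block();b,d=r.capture("top")
x=cv2.resize(a[260:350,235:355],(800,600),interpolation=2)[:,:];y=cv2.resize(np.ascontiguousarray(b[160:280,150:290]),(700,600),interpolation=2)
cv2.imwrite("pics/f.png",cv2.resize(np.vstack([cv2.resize(x,(533,400)),np.zeros((4,533,3),np.uint8)]),None,fx=.75,fy=.75)[:,:,::-1])
o=np.hstack([cv2.resize(x,(420,315)),cv2.resize(y,(368,315))]);cv2.imwrite("pics/f.png",o[:,:,::-1])
E
```

```text
time_s: 11.72
tcp_pos: [0.4708, 0.3375, 0.1385]
eef_rot: [178.9, -2.4, -105.6]
contact_force: [0.6, 0.4, -0.5]
gripper_width: 0.0004
time_s: 12.13
tcp_pos: [0.4046, 0.2292, 0.2111]
eef_rot: [179.1, -2.2, -105.5]
contact_force: [-0.1, -0.5, -0.7]
gripper_width: 0.0005
time_s: 12.38
tcp_pos: [0.3813, 0.2028, 0.2122]
eef_rot: [179.1, -2.2, -105.6]
contact_force: [0.3, 0.9, -0.6]
gripper_width: 0.0002
t 12.38 local tip [ -50.1 -221.9  201.2] yaw [ 179.1   -2.2 -105.6] F [ 0.3  0.9 -0.6] w 0.0
286 [6.5, -102.9, 29.6] 4
287 [-1.7, -100.7, 29.7] 8
288 [6.2, -94.6, 29.2] 7
290 [1.4, -84.8, 30.4] 6
291 [2.9, -81.6, 30.3] 5
292 [2.3, -77.5, 28.8] 9
293 [1.1, -73.2, 29.8] 7
294 [-3.9, -70.3, 28.5] 6
295 [3.5, -62.7, 30.1] 5
296 [-1.0, -59.5, 29.8] 8
297 [1.7, -55.3, 29.5] 4
298 [2.5, -51.9, 28.4] 5
299 [2.5, -48.0, 29.1] 5
300 [-5.3, -44.7, 28.5] 4
block rect [ 82.2 -33.2] [10.2 42.4] 83.8 z 48.117011946682226 n 28
```

View pics/f.png

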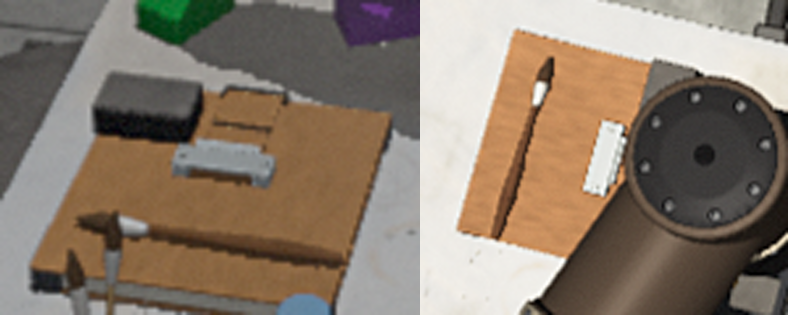

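The side view on the left shows the tab flat at (250,108), with its tongue running under the strip at (222,160). The block lies flat at (147,105) and the brush is untouched. The block fit returned nonsense because the block is now sunlit, so I'll redo it before handing in.

```bash
sed -i 's/p.max(2)<70/(p.max(2).astype(int)-p.min(2)<45)\&(p.max(2)<150)/' h.py; python3 - <<'E'
from h import *
block();r.close_job();to()
E
```

```text
block rect [ 71.3 -55.3] [54.9 74.3] 88.5 z 50.62203024214651 n 339
the job is handed in; nothing more can be done
the job is handed in; nothing more can be done
```

The case is closed and the job is handed in, at about 12.4 s of the 54 s allowed.

**What I did:** I slid the block along the cover with closed fingers. Then I swung the tab over from outside. Its tongue was bent only about 1.2 rad, close to the 1.1 limit, so I bent it a little further with a light press near its tip. I pressed the leaf and then the crease down, let go and backed away.

**Last checks:**
- **Tab:** it lies flat from hinge to strip, with its top reading 28–30 mm against about 27.5 mm expected, and no hump at the crease. The tongue runs under the strip in the side view. I didn't see the tip itself, because the strip hides it.
- **Block:** it lies flat, with its top at 50.6 mm against 50 mm expected. Its centre is about 69–71 mm from the middle of the tab, where at least 60 was needed. Its far edge therefore overhangs the cover by 1–3 mm.
- **Brush and look-alikes:** the brush looked untouched in the last picture, and the green and purple blocks were never approached. I did not re-measure the other objects.
- **Forces:** the highest wrist force read was about 47 N, during the crease press with the fingertips.

**What failed or disagreed:**
- **Block fit:** one fit after closing gave nonsense because the block had become sunlit. I redid it with a looser colour limit before handing in.
- **Top view:** the arm blocked the top camera's view of the tab at the end, so the closed tab was checked only from the side camera.

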